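# Re-rack the sampling kit in reverse order

## Robot

A 6-joint arm with a two-finger parallel gripper is mounted at the origin on a cart in front of the work surface, level with it; the furniture and walls round the work are solid. World frame = base frame: x ahead of the robot, y to its left, z up, the work surface at z = 0. Lengths are in mm, angles in degrees, forces in N, time in s.
With the tool pointing down it reaches from about 350 to 850 mm from the base axis. Payload 8.1 kg.
Tool frame: the origin (TCP) lies between the finger pads; the fingertips stand 25 mm ahead of it and the grasp point (between the pads) lies 6 mm ahead of it (r.tcp_to_tips is the distance from the TCP to the fingertips, in mm); z points along the fingers, y is the line along which they close (so a half turn about z gives the same grasp; the last joint's range is limited). The gripper opens to 85 mm and grips with 20 to 120 N. Pads are 22 mm wide; open, the fingers measure 114 mm over their backs; the gripper's body (76 mm by 85 mm) begins 54 mm behind the grasp point. The pads swing forward as they close: fully open they stand 13 mm farther back than shut.
Start: joints at [-69.866, 7.471, 85.268, -0, 87.261, -4.893], TCP at [253.845, -543.662, 217.192] pointing down, gripper open.
Joint ranges: [-169.43, 169.43], [-51.17, 129.36], [1.28, 143.12], [-76.62, 256.62], [0, 156.53], [-152.29, 152.29]. Speed limits (degrees/s): [136.94, 136.94, 159.86, 180, 180, 180].

## Interface

Orientations are given as [roll, pitch, yaw] about the fixed x, y, z axes, in that order (R = Rz(yaw) Ry(pitch) Rx(roll)).
In Python, from bench import r gives the robot as it stands.
- The arm moves only by the tool apply_moves, never from a script. Its arguments are lists of equal length, an entry for each row: "angular": the turn, a rotation vector about the world's x, y, z in units of 8 degrees (1.0 is 8 degrees), a list of three; "travel": the shift along the world's x, y, z in units of 40 mm (1.0 is 40 mm), a list of three; "jaw": the opening, from 0 (shut) to 1 (fully open). A call has 1 to 20 rows; each row shifts and turns the commanded pose from where the row before left it; what a row does not reach is not made up. A row lasts 1/8 s, in which the tool goes at most 62.5 mm and 10.7 degrees, less where a joint would pass 70% of its speed; a pose out of reach is approached as far as the arm can. A call is refused whole if a number of a shift passes 1 or a number of a turn 1, either way. A call with a gripper value outside its range is refused whole. The fingers move at their own pace and stop on an object; "force" is the grip in N (left out, the last holds). Time passes only in rows, so rows that do not move let the fingers close. It gives the time, the measured TCP pose, the force, the opening and the grip force at its end, in the units of the state.
- r.sense(): the state, without advancing time (a new reading comes with each control period).
- r.snapshot(name): name is "scene" or "top"; returns a dict with "color" (400x640x3 uint8, red, green, blue), "fx", "fy", "cx", "cy" (pixels), "R" (3x3) and "t" (3): a world point X has camera coordinates R X + t. Camera axes: x right, y down, z forward; pixel columns grow to the right and rows downward; lengths in mm; the calibration is good to about 2 mm. A picture is of the moment at which its call begins. There is no depth.
- r.hand_in(): hands the job in; it is judged then, once.
The state is a dict: "time": time; "joint_pos": joint angles; "qd": joint speeds; "joint_efforts": joint torques, N m; "tool_pos": TCP position; "tcp_rot": TCP orientation; "ft_force": force on the tool from outside, world axes, zero at the start; "wrist_torque": the same for the moment, N m; "finger_gap": finger opening in mm; "grip_force": force on a finger pad.
Only numpy, scipy, OpenCV 4.12 (cv2) and the standard library are available. Lean on these libraries where they do the work, as an engineer would, in place of code of your own. Each camera call takes 0.05 s, during which the arm holds its last target. There are 200 camera calls.

## Task

Move the four things (screw vial, small beaker, pipette bulb, sample jar) from the padded rack into the empty rack in reverse order, reckoned from each rack's carrying bow: what stands nearest the bow now goes into the compartment farthest from the bow, the next into the next, and so on. Each must end standing upright on the floor of its own compartment, near the middle, let go and at rest; keep them upright all the while.

Things in the scene. Friction and masses are not known exactly. Their poses are not given: they have to be found in the camera images.
- vial_center (a point): screw vial, the slimmest of the four: upright cylinder 22 mm in diameter, 50 mm high overall (straight body to 40 mm, cap 20 mm in diameter above). Point: its centre, 25 mm above its foot; z up. 30 g.
- beaker_center (a point): small clear open beaker, 53 mm high, body about 36 mm in diameter up to 46 mm, flared rim 46 x 42 mm on top. Point: its centre, 26 mm above its foot; z up. 40 g.
- bulb_center (a point): rubber pipette bulb standing on its flat end, 66 mm high overall: round belly 47 mm in diameter, widest 24 mm above its foot (43 mm across at 10 mm, 36 mm at 40 mm), foot 26 mm across, tapering to a slim neck. Point: centre of the belly, 22 mm above its foot; z up. 50 g.
- jar_center (a point): low plain sample jar with ribbed screw lid, 46 mm high: body 37 mm in diameter, lid (top 12 mm) 40 mm in diameter. Point: its centre, 23 mm above its foot; z up. 50 g.
- full_rack: rack with the four things at the start, each on a pad in mid-compartment; grey plastic, fixed; 74 mm wide (x); four compartments along its y at +102, +34, -34, -102 mm, 64 mm clear between ribs, floor 6 mm above worktop; ribs 4 mm thick, top 14 mm above worktop; lips along the sides 8 mm high; steel bow 40 mm high at the +y end only (y = +149 mm). Origin: centre of underside.
- empty_rack: the empty rack, no pads; grey plastic, fixed; 74 mm wide (x); four compartments along its y at +102, +34, -34, -102 mm, 64 mm clear between ribs, floor 6 mm above worktop; ribs 4 mm thick, top 14 mm above worktop; lips along the sides 8 mm high; steel bow 40 mm high at the +y end only (y = +149 mm). Origin: centre of underside.
- pad_vial: round brown cork pad, 58 mm in diameter, 2 mm thick, fixed on the full rack's floor under the vial; it stays there and so shows the vial's first compartment. Origin: centre of its underside. The thing stands 8 mm above the worktop on it.
- pad_beaker: round brown cork pad, 58 mm in diameter, 2 mm thick, fixed on the full rack's floor under the beaker; it stays there and so shows the beaker's first compartment. Origin: centre of its underside. The thing stands 8 mm above the worktop on it.
- pad_bulb: round brown cork pad, 58 mm in diameter, 2 mm thick, fixed on the full rack's floor under the bulb; it stays there and so shows the bulb's first compartment. Origin: centre of its underside. The thing stands 8 mm above the worktop on it.
- pad_jar: round brown cork pad, 58 mm in diameter, 2 mm thick, fixed on the full rack's floor under the jar; it stays there and so shows the jar's first compartment. Origin: centre of its underside. The thing stands 8 mm above the worktop on it.
Things that resemble listed ones, but are neither listed nor needed, are in the scene too. What is shaped like the part that bears bulb_center but turquoise is not meant. Leave any pink or purple look-alike of the part that bears vial_center alone.

How it is judged (in metres and radians):
At the end, for the whole second after the job is handed in: Each thing stands upright (0.15 rad), at rest and let go, on the empty rack's floor (height within 5 mm), in the compartment mirroring its first: k-th from the full rack's bow goes k-th from the end without bow. Centre within 23 mm of the compartment's centre along the row, 25 mm across (((y of pad_vial in the frame of full_rack between 0.082 and 0.122 m and y of vial_center in the frame of empty_rack between -0.125 and -0.079 m) or (y of pad_vial in the frame of full_rack between 0.014 and 0.054 m and y of vial_center in the frame of empty_rack between -0.057 and -0.011 m) or (y of pad_vial in the frame of full_rack between -0.054 and -0.014 m and y of vial_center in the frame of empty_rack between 0.011 and 0.057 m) or (y of pad_vial in the frame of full_rack between -0.122 and -0.082 m and y of vial_center in the frame of empty_rack between 0.079 and 0.125 m)) and x of vial_center in the frame of empty_rack between -0.025 and 0.025 m and z of vial_center in the frame of empty_rack between 0.026 and 0.036 m and angle between each of vial_center, beaker_center, bulb_center, jar_center's own z axis and vertical below 0.15 rad and linear speed of each of vial, beaker, bulb, jar below 0.02 m/s and angular speed of each of vial, beaker, bulb, jar below 0.3 rad/s and ((y of pad_beaker in the frame of full_rack between 0.082 and 0.122 m and y of beaker_center in the frame of empty_rack between -0.125 and -0.079 m) or (y of pad_beaker in the frame of full_rack between 0.014 and 0.054 m and y of beaker_center in the frame of empty_rack between -0.057 and -0.011 m) or (y of pad_beaker in the frame of full_rack between -0.054 and -0.014 m and y of beaker_center in the frame of empty_rack between 0.011 and 0.057 m) or (y of pad_beaker in the frame of full_rack between -0.122 and -0.082 m and y of beaker_center in the frame of empty_rack between 0.079 and 0.125 m)) and x of beaker_center in the frame of empty_rack between -0.025 and 0.025 m and z of beaker_center in the frame of empty_rack between 0.0275 and 0.0375 m and ((y of pad_bulb in the frame of full_rack between 0.082 and 0.122 m and y of bulb_center in the frame of empty_rack between -0.125 and -0.079 m) or (y of pad_bulb in the frame of full_rack between 0.014 and 0.054 m and y of bulb_center in the frame of empty_rack between -0.057 and -0.011 m) or (y of pad_bulb in the frame of full_rack between -0.054 and -0.014 m and y of bulb_center in the frame of empty_rack between 0.011 and 0.057 m) or (y of pad_bulb in the frame of full_rack between -0.122 and -0.082 m and y of bulb_center in the frame of empty_rack between 0.079 and 0.125 m)) and x of bulb_center in the frame of empty_rack between -0.025 and 0.025 m and z of bulb_center in the frame of empty_rack between 0.023 and 0.033 m and ((y of pad_jar in the frame of full_rack between 0.082 and 0.122 m and y of jar_center in the frame of empty_rack between -0.125 and -0.079 m) or (y of pad_jar in the frame of full_rack between 0.014 and 0.054 m and y of jar_center in the frame of empty_rack between -0.057 and -0.011 m) or (y of pad_jar in the frame of full_rack between -0.054 and -0.014 m and y of jar_center in the frame of empty_rack between 0.011 and 0.057 m) or (y of pad_jar in the frame of full_rack between -0.122 and -0.082 m and y of jar_center in the frame of empty_rack between 0.079 and 0.125 m)) and x of jar_center in the frame of empty_rack between -0.025 and 0.025 m and z of jar_center in the frame of empty_rack between 0.024 and 0.034 m); the robot touches nothing.
It fails at once if the vial tips over (angle between vial_center's own z axis and vertical above 0.7 rad).
It fails at once if the beaker tips over (angle between beaker_center's own z axis and vertical above 0.7 rad).
It fails at once if the bulb tips over (angle between bulb_center's own z axis and vertical above 0.7 rad).
It fails at once if the jar tips over (angle between jar_center's own z axis and vertical above 0.7 rad).
It also fails if it takes over 90 s, if anything falls off the work surface, if the arm or the gripper's body presses on something with over 40 N, if the wrist force passes 120 N, or if a joint passes its speed limit or range.

## Working session

There is one attempt and no reset: what is moved stays moved. The work goes in short steps, Python scripts to look and compute and a tool call to move; the robot and the scene stay as the last step left them, time stands still between calls to the robot, and variables do not carry over. Pictures are saved under pics/ and viewed, at most 14 in all, crops included, and the job is handed in when it is done.

Besides the shell and the picture viewer there is one more tool, called after "Call:" as a command line: name --argument value ..., lists and objects as JSON in quotes. apply_moves: Moves the arm, as the interface text tells. Its arguments: {"type":"object","properties":{"angular":{"type":"array"},"travel":{"type":"array"},"jaw":{"type":"array"},"force":{"type":"number"}},"required":["angular","travel","jaw"]}

```bash
mkdir -p pics
cat > h.py <<'E'
from bench import r
import numpy as np, cv2
def snap(n,f=None):
    s=r.snapshot(n)
    if f: cv2.imwrite(f,s["color"][:,:,::-1])
    return s
def p2w(s,u,v,z):
    R=np.array(s["R"]);t=np.array(s["t"]);c=-R.T@t
    d=R.T@np.array([(u-s["cx"])/s["fx"],(v-s["cy"])/s["fy"],1]);return c+d*(z-c[2])/d[2]
def w2p(s,X):
    p=np.array(s["R"])@np.array(X)+np.array(s["t"]);return s["fx"]*p[0]/p[2]+s["cx"],s["fy"]*p[1]/p[2]+s["cy"]
E
python3 -c "
from h import *
for n in('scene','top'):
    s=snap(n,f'pics/{n}0.png');print(n,np.array(s['R']).round(3).tolist(),-np.array(s['R']).T@np.array(s['t']),s['fx'])
print(r.sense())"
```

```text
scene [[-0.448, -0.894, -0.009], [-0.502, 0.26, -0.825], [0.74, -0.365, -0.565]] [-312.78235201  401.5513285   651.16904549] 412.0102466597207
top [[0.009, -1.0, 0.007], [-0.994, -0.01, -0.111], [0.111, -0.006, -0.994]] [ 371.79110251   -9.9456883  1049.12540774] 361.5812522346999
{'time': 0.1, 'joint_pos': array([-6.98661132e+01,  7.51064258e+00,  8.53219884e+01, -4.85812560e-04,
        8.72631113e+01, -4.89281213e+00]), 'qd': array([ 0.02361038, -0.07908099, -0.09524014, -0.0632463 , -0.03967921,
        0.04869681]), 'joint_efforts': array([ 2.34504609e-03, -5.70948315e+01, -5.01944625e+01, -1.34678221e-04,
        8.05125892e-03, -1.48055801e-04]), 'tool_pos': array([ 253.66498474, -543.16898484,  216.2608851 ]), 'tcp_rot': array([-1.79904565e+02, -7.68258303e-03,  2.50267161e+01]), 'ft_force': array([-0.17066942,  0.6854658 , -0.4709295 ]), 'wrist_torque': array([-0.00784096, -0.00062529, -0.00357527]), 'grip_force': 0.0, 'finger_gap': 85.3649889839355}
```

View pics/scene0.png

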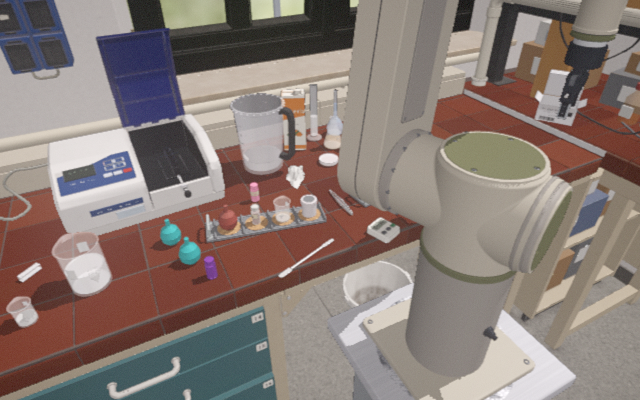

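View pics/top0.png

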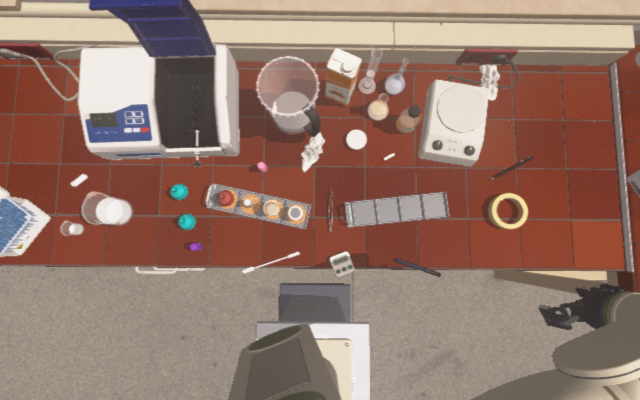

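The scene picture shows the padded rack at (207-325, 200-235), with turquoise bulbs at (171,234) and (190,253), a pink vial at (254,192) and a purple vial at (210,267). The top picture shows the full rack from (208,195) to (310,215) and the empty rack from (346,213) to (448,205). In the full rack, the red bulb (227,198), vial (248,203), beaker (272,209) and jar (295,213) stand on cork pads, so these are the ones meant. The turquoise, pink and purple ones off the rack are look-alikes. I'll confirm this in an enlarged crop.

```bash
python3 -c "
import cv2,numpy as np
a=cv2.imread('pics/top0.png')
c=lambda x,y:cv2.resize(a[y:y+50,x:x+130],None,fx=6,fy=6,interpolation=cv2.INTER_CUBIC)[:, :780]
cv2.imwrite('pics/crop0.png',np.vstack([c(195,180)[:290],c(330,185)[:290]]))"
```

```text
(no output)
```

View pics/crop0.png

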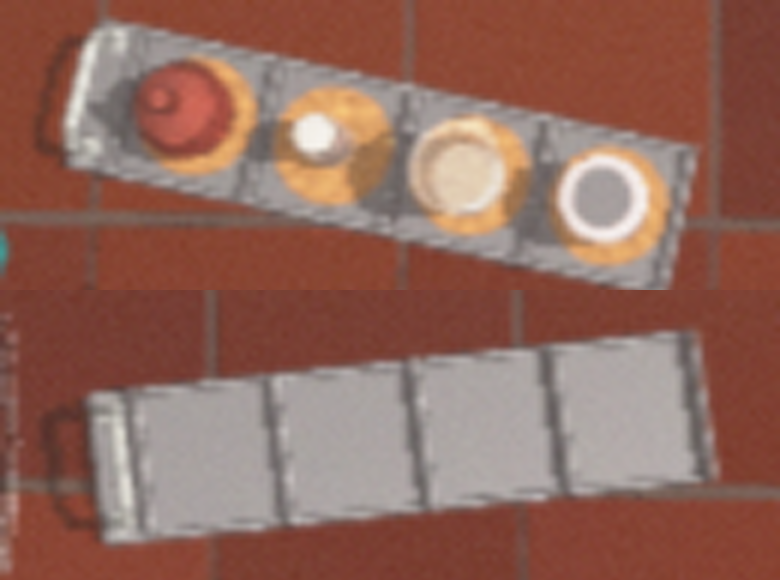

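Both bows are at the left (+y) ends. In the full rack the order from the bow is bulb (red), vial (white cap), beaker, jar. So in the empty rack the bulb goes rightmost, then vial, beaker and jar, with the jar nearest the bow.

```bash
python3 -c "
from h import *
s=snap('top')
f=lambda x,y,z,o:p2w(s,(x+.5)/6-.5+o[0],(y+.5)/6-.5+o[1],z)[:2]
A=(195,180);B=(330,185-290/6)
P=np.array([f(x,y,8,A) for x,y in[(199,115),(333,147),(470,176),(608,207)]])
T=np.array([f(x,y,z,A) for x,y,z in[(160,98,74),(315,132,58),(457,167,61),(602,198,54)]])
E=np.array([f(x,y,8,B) for x,y in[(209,457),(349,442),(489,428),(630,413)]])
k=np.array([102,34,-34,-102])
for n,Q in(('P',P),('T',T),('E',E)):
    # fit
    c=Q.mean(0);v=(Q*k[:,None]).sum(0)/(k**2).sum();print(n,Q.round(1).tolist(),'c',c.round(1),'scale',np.hypot(*v).round(3),'yaw',np.degrees(np.arctan2(-v[0],v[1])).round(2))
    u=v/np.hypot(*v);print((c+k[:,None]*u).round(1).tolist())
print(r.tcp_to_tips)
"
```

```text
P [[499.2, 251.2], [484.3, 186.2], [470.9, 119.8], [456.6, 53.2]] c [477.7 152.6] scale 0.993 yaw -12.07
[[499.1, 252.3], [484.8, 185.8], [470.6, 119.3], [456.4, 52.9]]
T [[498.7, 252.6], [485.7, 185.2], [469.9, 119.3], [456.9, 53.2]] c [477.8 152.6] scale 0.998 yaw -11.99
[[499.0, 252.3], [484.9, 185.8], [470.8, 119.3], [456.6, 52.8]]
E [[463.3, -144.8], [471.2, -212.4], [478.7, -280.2], [486.6, -348.7]] c [ 475.  -246.5] scale 1.006 yaw 6.5
[[463.4, -145.2], [471.1, -212.7], [478.8, -280.3], [486.5, -347.9]]
25.0
```

Call:
apply_moves --travel '[[0.613,0.995,0],[0.613,0.995,0],[0.613,0.995,0],[0.613,0.995,0],[0.613,0.995,0],[0.613,0.995,0],[0.613,0.995,0],[0.613,0.995,0],[0.613,0.995,0],[0.613,0.995,0],[0,0.995,0],[0,0.995,0],[0,0.995,0],[0,0.995,0],[0,0.995,0],[0,0.995,0],[0,0.995,0],[0,0.995,0],[0,0.995,0],[0,0.995,0]]' --angular '[[0,0,0.6625],[0,0,0.6625],[0,0,0.6625],[0,0,0.6625],[0,0,0.6625],[0,0,0.6625],[0,0,0.6625],[0,0,0.6625],[0,0,0.6625],[0,0,0.6625],[0,0,0],[0,0,0],[0,0,0],[0,0,0],[0,0,0],[0,0,0],[0,0,0],[0,0,0],[0,0,0],[0,0,0]]' --jaw '[1,1,1,1,1,1,1,1,1,1,1,1,1,1,1,1,1,1,1,1]' --force 20

```text
time: 2.65
tool_pos: [498.7, 253.6, 216.9]
tcp_rot: [-180.0, 0.0, 78.0]
ft_force: [1.3, -0.2, -0.4]
finger_gap: 85.6
grip_force: 0.0
```

Call:
apply_moves --travel '[[0,0,0],[0,0,-0.5],[0,0,-0.5],[0,0,-0.5],[0,0,-0.5],[0,0,-0.5],[0,0,-0.5],[0,0,-0.5],[0,0,-0.245],[0,0,-0.245],[0,0,-0.245],[0,0,-0.245],[0,0,0],[0,0,0]]' --angular '[[0,0,0],[0,0,0],[0,0,0],[0,0,0],[0,0,0],[0,0,0],[0,0,0],[0,0,0],[0,0,0],[0,0,0],[0,0,0],[0,0,0],[0,0,0],[0,0,0]]' --jaw '[1,1,1,1,1,1,1,1,1,1,1,1,1,1]'

```text
time: 4.4
tool_pos: [499.3, 252.4, 38.3]
tcp_rot: [180.0, -0.0, 78.0]
ft_force: [-0.4, -0.6, -0.7]
finger_gap: 85.4
grip_force: 0.0
```

```bash
python3 -c "
from h import *
a=snap('scene')['color'][:,:,::-1][170:260,180:340];b=snap('top')['color'][:,:,::-1][165:245,190:350]
cv2.imwrite('pics/g1.png',np.vstack([cv2.resize(x,(640,h),interpolation=cv2.INTER_CUBIC) for x,h in((a,360),(b,240))]))
print(r.sense()['tool_pos'])"
```

```text
[499.4712003  252.50972733  38.55822069]
```

View pics/g1.png

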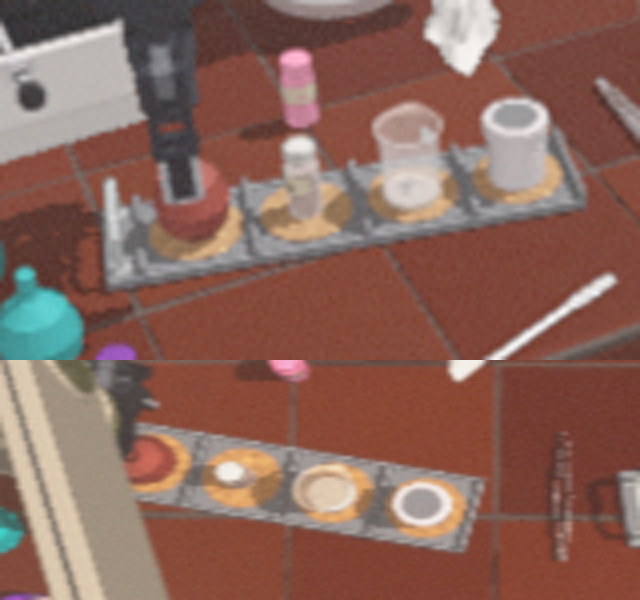

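The near finger sits level with the red bulb's belly at about (180,185) in the crop, with the bulb between the fingers. The turquoise bulb is untouched at (40,310). I'll lower 4 mm and close.

Call:
apply_moves --travel '[[0,0,-0.1],[0,0,0],[0,0,0],[0,0,0],[0,0,0],[0,0,0],[0,0,0],[0,0,0]]' --angular '[[0,0,0],[0,0,0],[0,0,0],[0,0,0],[0,0,0],[0,0,0],[0,0,0],[0,0,0]]' --jaw '[0.7,0.4,0.2,0.2,0.2,0.2,0.2,0.2]' --force 30

```text
time: 5.5
tool_pos: [499.1, 252.4, 34.1]
tcp_rot: [180.0, -0.0, 78.0]
ft_force: [-0.9, 0.2, 2.5]
finger_gap: 29.0
grip_force: 27.4
```

```bash
python3 -c "
from h import *
a=snap('scene')['color'][:,:,::-1][180:245,195:295]
cv2.imwrite('pics/g2.png',cv2.resize(a,(800,520),interpolation=cv2.INTER_CUBIC))
print(r.sense())"
```

```text
{'time': 5.55, 'joint_pos': array([2.15707001e+01, 1.07203842e+01, 1.01664822e+02, 4.48709500e-03,
       6.76016736e+01, 3.35432016e+01]), 'qd': array([ 0.00073485,  0.03341425, -0.03404035,  0.02675771,  0.08141044,
        0.02539405]), 'joint_efforts': array([-5.20837549e-01, -5.27550495e+01, -4.35309577e+01, -2.97066523e-01,
       -3.87707725e-01, -3.67314467e-03]), 'tool_pos': array([499.14199476, 252.41445114,  34.14766549]), 'tcp_rot': array([ 1.79991357e+02, -1.07079472e-02,  7.80257900e+01]), 'ft_force': array([-1.36141042,  0.42229712,  2.73292747]), 'wrist_torque': array([ 0.07273791,  0.29957105, -0.00146911]), 'grip_force': 27.426727077690884, 'finger_gap': 29.56554978236061}
```

View pics/g2.png

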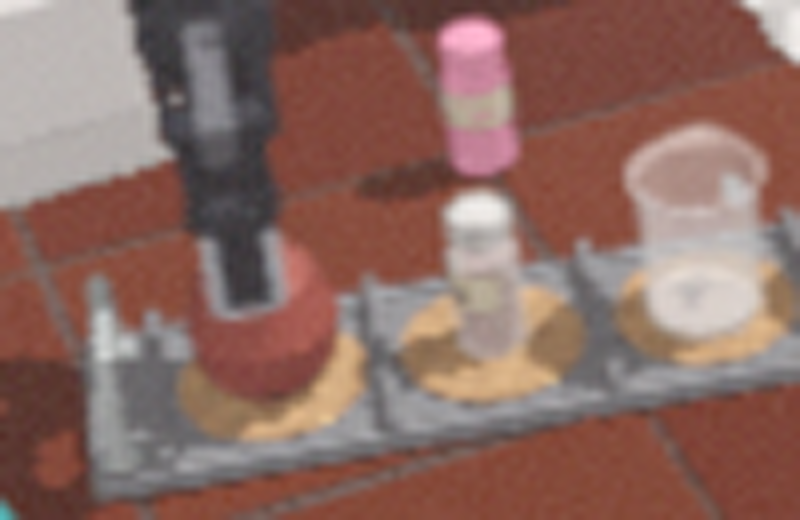

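```bash
python3 -c "
from h import *
s=snap('scene')
g=lambda X:tuple((np.array(w2p(s,X))-[195,180])*8)
ux=np.array([np.cos(np.radians(-12)),np.sin(np.radians(-12)),0]);c=np.array([499.1,252.4,0])
for d in(14.5,29):
  for z in(15,25,35,45,55): print('tip',d,z,np.round(g(c-ux*d+[0,0,z])))
for z in(8,32,74): print('bulb',z,np.round(g(c+[0,0,z])))
uy=np.array([-ux[1],ux[0],0])
print('belly L/R',g(c+uy*23.5+[0,0,32]),g(c-uy*23.5+[0,0,32]))
q=np.array([484.9,185.8,0]);print('vial',g(q+[0,0,8]),g(q+[0,0,58]))
print('pad edges',g(c+uy*29+[0,0,8]),g(c-uy*29+[0,0,8]))
"
```

```text
tip 14.5 15 [258. 384.]
tip 14.5 25 [254. 358.]
tip 14.5 35 [249. 332.]
tip 14.5 45 [245. 306.]
tip 14.5 55 [240. 279.]
tip 29 15 [262. 413.]
tip 29 25 [257. 388.]
tip 29 35 [253. 361.]
tip 29 45 [248. 335.]
tip 29 55 [244. 308.]
bulb 8 [258. 372.]
bulb 32 [247. 311.]
bulb 74 [228. 200.]
belly L/R (np.float64(168.70915288829133), np.float64(323.8743986182824)) (np.float64(324.85303785422957), np.float64(298.7184456382927))
vial (np.float64(477.7883920311492), np.float64(336.26507562581355)) (np.float64(462.0126831797779), np.float64(207.53589370095733))
pad edges (np.float64(162.13594096978704), np.float64(388.24358212459947)) (np.float64(352.13928116229954), np.float64(356.9044456170584))
```

The pads closed to 29 mm, not the 47 mm of the belly, and the fingertips look higher than expected, at about z 45-50, so they grip the upper cone. I'll open gently, go down 15 mm and look again.

Call:
apply_moves --travel '[[0,0,0],[0,0,0],[0,0,0],[0,0,0],[0,0,0],[0,0,-0.1],[0,0,-0.1],[0,0,-0.1],[0,0,-0.08],[0,0,0]]' --angular '[[0,0,0],[0,0,0],[0,0,0],[0,0,0],[0,0,0],[0,0,0],[0,0,0],[0,0,0],[0,0,0],[0,0,0]]' --jaw '[0.4,0.5,0.6,0.8,1,1,1,1,1,1]'

```text
time: 6.85
tool_pos: [498.7, 252.2, 18.3]
tcp_rot: [-180.0, 0.0, 78.0]
ft_force: [-0.0, 0.1, -0.2]
finger_gap: 85.5
grip_force: 0.0
```

```bash
python3 -c "
from h import *
a=snap('scene')['color'][:,:,::-1][150:250,180:300]
cv2.imwrite('pics/g3.png',cv2.resize(a,(720,600),interpolation=cv2.INTER_CUBIC))
s=r.sense();print(s['tool_pos'],s['ft_force'],r.tcp_to_tips)"
```

```text
[498.9056117  252.28668154  18.58904292] [-0.72157899  0.44432715  0.48701116] 25.0
```

View pics/g3.png

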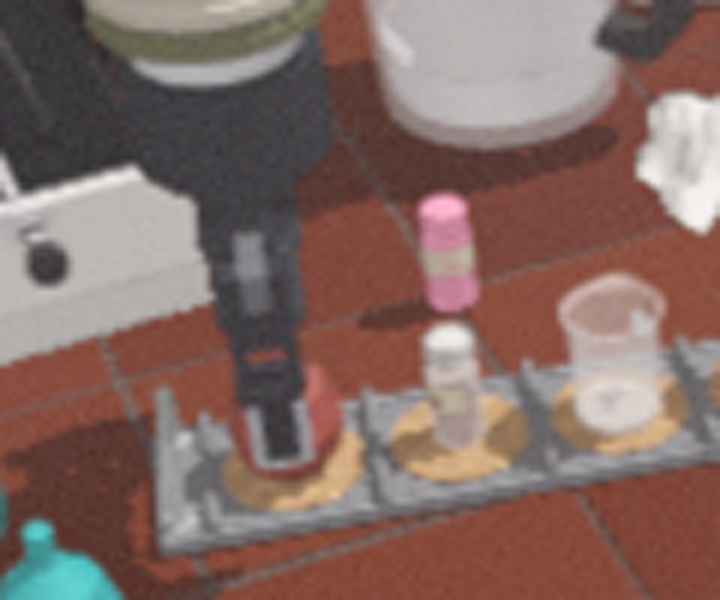

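The open fingertip ends at about (285,472) in the crop, which works out to z ≈ 34 mm rather than the nominal 6. The fingers act about 28 mm shorter than stated, and there is no contact force. I'll go down 8 mm more, watching the force, and close.

Call:
apply_moves --travel '[[0,0,-0.1],[0,0,-0.1],[0,0,0],[0,0,0],[0,0,0],[0,0,0],[0,0,0],[0,0,0],[0,0,0]]' --angular '[[0,0,0],[0,0,0],[0,0,0],[0,0,0],[0,0,0],[0,0,0],[0,0,0],[0,0,0],[0,0,0]]' --jaw '[1,1,0.7,0.6,0.5,0.4,0.4,0.4,0.4]' --force 25

```text
time: 8.02
tool_pos: [499.3, 252.5, 11.2]
tcp_rot: [180.0, -0.0, 78.0]
ft_force: [-2.3, -0.5, 5.9]
finger_gap: 44.0
grip_force: 25.9
```

Call:
apply_moves --travel '[[0,0,0],[0,0,0],[0,0,0],[0,0,-0.1],[0,0,-0.1],[0,0,0],[0,0,0],[0,0,0],[0,0,0],[0,0,0],[0,0,0]]' --angular '[[0,0,0],[0,0,0],[0,0,0],[0,0,0],[0,0,0],[0,0,0],[0,0,0],[0,0,0],[0,0,0],[0,0,0],[0,0,0]]' --jaw '[0.55,0.65,0.8,0.8,0.8,0.7,0.6,0.5,0.4,0.4,0.4]' --force 25

```text
time: 9.4
tool_pos: [499.3, 252.5, 3.1]
tcp_rot: [180.0, -0.0, 78.0]
ft_force: [-1.4, -0.7, 4.5]
finger_gap: 43.9
grip_force: 25.9
```

Call:
apply_moves --travel '[[0,0,0.1],[0,0,0.2],[0,0,0.3],[0,0,0.3],[0,0,0.5],[0,0,0.6],[0,0,0]]' --angular '[[0,0,0],[0,0,0],[0,0,0],[0,0,0],[0,0,0],[0,0,0],[0,0,0]]' --jaw '[0.4,0.4,0.4,0.4,0.4,0.4,0.4]'

```text
time: 10.28
tool_pos: [501.3, 253.3, 86.3]
tcp_rot: [179.7, -0.2, 78.0]
ft_force: [0.8, 0.4, -0.3]
finger_gap: 44.5
grip_force: 25.7
```

```bash
python3 -c "
from h import *
a=snap('scene')['color'][:,:,::-1][130:250,180:300]
cv2.imwrite('pics/g4.png',cv2.resize(a,(600,600),interpolation=cv2.INTER_CUBIC))
s=r.sense();print(s['tool_pos'],s['ft_force'],s['finger_gap'])"
```

```text
[500.21637058 252.80224395  84.48882983] [ 0.8941261   0.18313485 -1.5950563 ] 44.69518568473795
```

View pics/g4.png

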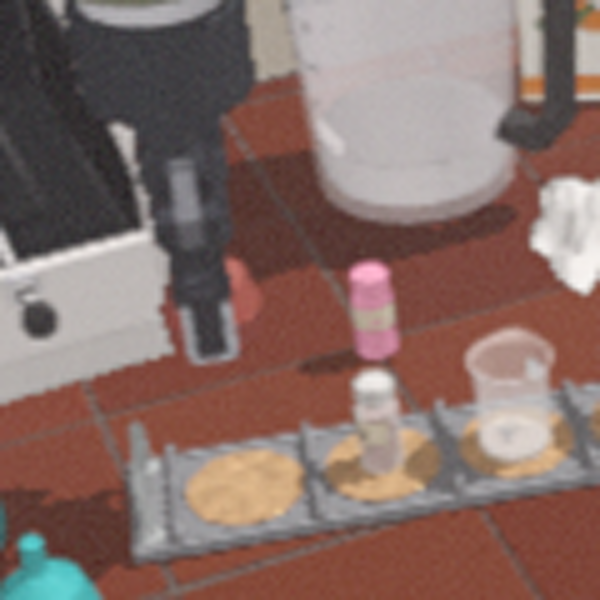

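The bulb is held upright above its empty pad, at about (225,300) in the crop. The finger at (208,320) sits about 4-5 mm toward +y of its centre. Now I'll carry it to the far compartment.

Call:
apply_moves --travel '[[-0.02,-0.5,0],[-0.02,-1,0],[-0.02,-1,0],[-0.02,-1,0],[-0.02,-1,0],[-0.02,-1,0],[-0.02,-1,0],[-0.02,-1,0],[-0.02,-1,0],[-0.02,-1,0],[-0.02,-1,0],[-0.02,-1,0],[-0.02,-1,0],[-0.02,-1,0],[-0.02,-1,0],[-0.01,-0.5,0],[0,0,0],[0,0,0]]' --angular '[[0,0,0.145],[0,0,0.145],[0,0,0.145],[0,0,0.145],[0,0,0.145],[0,0,0.145],[0,0,0.145],[0,0,0.145],[0,0,0.145],[0,0,0.145],[0,0,0.145],[0,0,0.145],[0,0,0.145],[0,0,0.145],[0,0,0.145],[0,0,0.145],[0,0,0],[0,0,0]]' --jaw '[0.4,0.4,0.4,0.4,0.4,0.4,0.4,0.4,0.4,0.4,0.4,0.4,0.4,0.4,0.4,0.4,0.4,0.4]'

```text
time: 12.58
tool_pos: [486.1, -346.6, 81.7]
tcp_rot: [-179.9, -0.1, 96.6]
ft_force: [0.3, 0.0, -0.3]
finger_gap: 44.2
grip_force: 25.7
```

```bash
python3 -c "
from h import *
b=snap('top')['color'][:,:,::-1][150:250,330:460];a=snap('scene')['color'][:,:,::-1][120:260,180:400]
cv2.imwrite('pics/g5.png',np.hstack([cv2.resize(b,(390,300),interpolation=cv2.INTER_CUBIC),cv2.resize(b[25:,65:],(400,300),interpolation=cv2.INTER_CUBIC)]))
s=r.sense();print(s['tool_pos'],s['tcp_rot'],s['finger_gap'])"
```

```text
[ 486.54502043 -346.44900462   82.27306335] [-1.79966618e+02 -5.38959910e-02  9.66238854e+01] 44.12022316360131
```

View pics/g5.png

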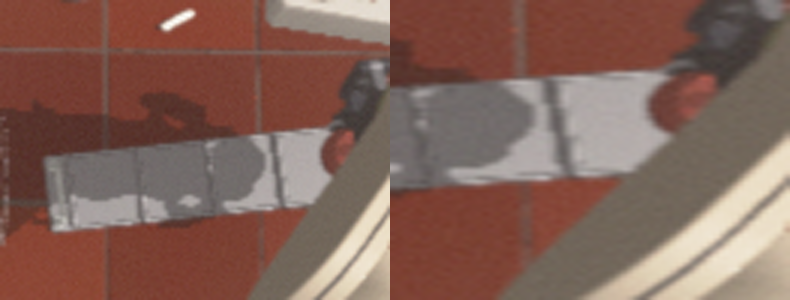

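The bulb is over the last compartment, with its left edge at about (648,105). The arm hides the rest. Now lower, open and rise.

Call:
apply_moves --travel '[[0,0,-0.4],[0,0,-0.4],[0,0,-0.4],[0,0,-0.4],[0,0,-0.2],[0,0,-0.14],[0,0,-0.1],[0,0,0],[0,0,0],[0,0,0],[0,0,0],[0,0,0],[0,0,0],[0,0,0.3],[0,0,0.6],[0,0,0.8],[0,0,0.8]]' --angular '[[0,0,0],[0,0,0],[0,0,0],[0,0,0],[0,0,0],[0,0,0],[0,0,0],[0,0,0],[0,0,0],[0,0,0],[0,0,0],[0,0,0],[0,0,0],[0,0,0],[0,0,0],[0,0,0],[0,0,0]]' --jaw '[0.4,0.4,0.4,0.4,0.4,0.4,0.4,0.4,0.55,0.6,0.7,0.85,1,1,1,1,1]'

```text
time: 14.8
tool_pos: [486.7, -347.7, 103.1]
tcp_rot: [180.0, 0.0, 96.6]
ft_force: [0.4, -1.3, 0.0]
finger_gap: 84.9
grip_force: 0.0
```

Call:
apply_moves --travel '[[0,0.5,0.2],[0,1,0],[0,1,0],[0,1,0],[0,1,0],[0,1,0],[0,1,0],[0,1,0],[0,1,0],[0,1,0],[0,1,0],[0,1,0],[0,1,0],[-0.06,0.75,0],[0,0,-0.5],[0,0,-0.5],[0,0,-0.3],[0,0,0],[0,0,0]]' --angular '[[0,0,-0.165],[0,0,-0.165],[0,0,-0.165],[0,0,-0.165],[0,0,-0.165],[0,0,-0.165],[0,0,-0.165],[0,0,-0.165],[0,0,-0.165],[0,0,-0.165],[0,0,-0.165],[0,0,-0.165],[0,0,-0.165],[0,0,-0.165],[0,0,0],[0,0,0],[0,0,0],[0,0,0],[0,0,0]]' --jaw '[1,1,1,1,1,1,1,1,1,1,1,1,1,1,1,1,1,1,1]'

```text
time: 17.18
tool_pos: [484.9, 182.4, 58.2]
tcp_rot: [179.9, -0.0, 78.1]
ft_force: [-0.4, -0.4, -0.0]
finger_gap: 85.7
grip_force: 0.0
```

```bash
python3 -c "
from h import *
b=snap('top')['color'][:,:,::-1];a=snap('scene')['color'][:,:,::-1][120:240,200:330]
R=lambda i,w,h:cv2.resize(i,(w,h),interpolation=cv2.INTER_CUBIC)
cv2.imwrite('pics/g6.png',np.hstack([R(a,520,480),np.vstack([R(b[180:240,225:295],280,240),R(b[180:240,390:460],280,240)])]))
s=r.sense();print(s['tool_pos'],s['tcp_rot'],s['time'])"
```

```text
[485.06823492 182.43660965  58.27486889] [ 1.79913737e+02 -4.51044300e-02  7.80911295e+01] 17.275
```

View pics/g6.png

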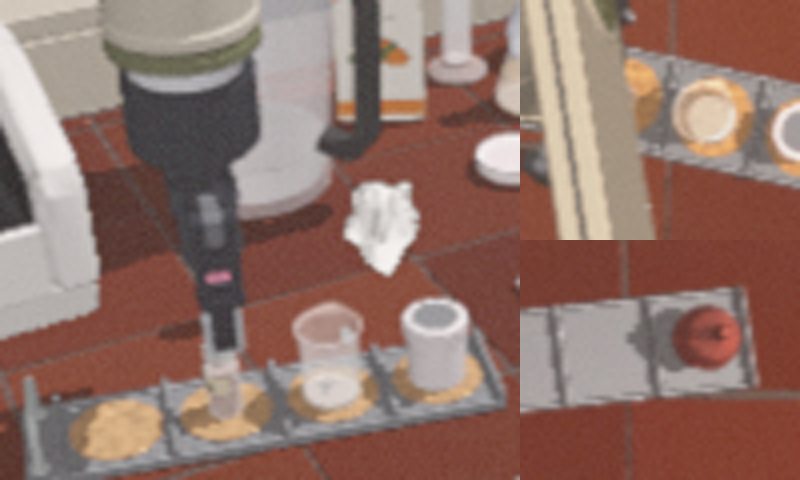

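The bulb stands in the last compartment, with its tip at about (718,333) in the right-hand crop. The finger at col 224 is lined up with the vial at col 224. Lower and grip.

Call:
apply_moves --travel '[[0,0,-0.4],[0,0,-0.4],[0,0,-0.3],[0,0,-0.2],[0,0,0],[0,0,0],[0,0,0],[0,0,0],[0,0,0],[0,0,0],[0,0,0],[0,0,0],[0,0,0],[0,0,0],[0,0,0]]' --angular '[[0,0,0],[0,0,0],[0,0,0],[0,0,0],[0,0,0],[0,0,0],[0,0,0],[0,0,0],[0,0,0],[0,0,0],[0,0,0],[0,0,0],[0,0,0],[0,0,0],[0,0,0]]' --jaw '[0.9,0.8,0.7,0.6,0.5,0.45,0.4,0.36,0.33,0.3,0.27,0.24,0.21,0.18,0.15]' --force 20

```text
time: 19.15
tool_pos: [484.3, 182.4, 5.3]
tcp_rot: [180.0, -0.0, 78.1]
ft_force: [-1.0, -0.6, 2.0]
finger_gap: 21.0
grip_force: 19.8
```

Call:
apply_moves --travel '[[0,0,0.1],[0,0,0.4],[0,0,0.5],[0,0,0.6],[0,0,0.4],[-0.15,-0.35,0],[0,-1,0],[0,-1,0],[0,-1,0],[0,-1,0],[0,-1,0],[0,-1,0],[0,-1,0],[0,-1,0],[0,-1,0],[0,-1,0],[0,-0.9,0],[0,-0.4,0],[0,0,0],[0,0,0]]' --angular '[[0,0,0],[0,0,0],[0,0,0],[0,0,0],[0,0,0],[0,0,0.193],[0,0,0.193],[0,0,0.193],[0,0,0.193],[0,0,0.193],[0,0,0.193],[0,0,0.193],[0,0,0.193],[0,0,0.193],[0,0,0.193],[0,0,0.193],[0,0,0.193],[0,0,0],[0,0,0],[0,0,0]]' --jaw '[0.15,0.15,0.15,0.15,0.15,0.15,0.15,0.15,0.15,0.15,0.15,0.15,0.15,0.15,0.15,0.15,0.15,0.15,0.15,0.15]'

```text
time: 21.65
tool_pos: [478.3, -282.5, 85.1]
tcp_rot: [-180.0, -0.0, 96.7]
ft_force: [-0.6, 0.0, -0.5]
finger_gap: 20.7
grip_force: 19.6
```

```bash
python3 -c "
from h import *
b=snap('top')['color'][:,:,::-1];a=snap('scene')['color'][:,:,::-1]
R=lambda i,w,h:cv2.resize(i,(w,h),interpolation=cv2.INTER_CUBIC)
cv2.imwrite('pics/g7.png',np.hstack([R(a[150:240,200:330],390,270),R(b[150:240,330:460],390,270)]))
s=r.sense();print(s['tool_pos'],s['tcp_rot'],s['finger_gap'])"
```

```text
[ 478.35299676 -282.36646133   85.10721335] [-1.79989339e+02 -3.01564254e-02  9.66981370e+01] 21.012913128487515
```

View pics/g7.png

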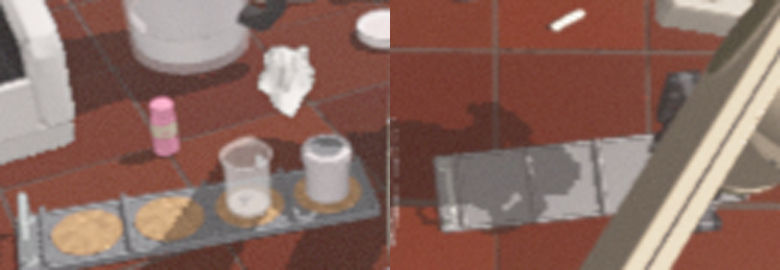

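The vial is gone from its pad and in the grip (gap 21 mm), over the second compartment from the bowless end. Place it and rise.

Call:
apply_moves --travel '[[0,0,-0.4],[0,0,-0.4],[0,0,-0.4],[0,0,-0.4],[0,0,-0.2],[0,0,-0.14],[0,0,-0.1],[0,0,0],[0,0,0],[0,0,0],[0,0,0],[0,0,0],[0,0,0],[0,0,0.3],[0,0,0.6],[0,0,0.8],[0,0,0.8]]' --angular '[[0,0,0],[0,0,0],[0,0,0],[0,0,0],[0,0,0],[0,0,0],[0,0,0],[0,0,0],[0,0,0],[0,0,0],[0,0,0],[0,0,0],[0,0,0],[0,0,0],[0,0,0],[0,0,0],[0,0,0]]' --jaw '[0.15,0.15,0.15,0.15,0.15,0.15,0.15,0.15,0.3,0.4,0.6,0.8,1,1,1,1,1]'

```text
time: 23.88
tool_pos: [478.3, -283.7, 105.4]
tcp_rot: [180.0, 0.0, 96.6]
ft_force: [-0.3, 0.5, 0.5]
finger_gap: 85.4
grip_force: 0.0
```

Call:
apply_moves --travel '[[0,0.49,0],[0,1,0],[0,1,0],[0,1,0],[0,1,0],[0,1,0],[0,1,0],[0,1,0],[0,1,0],[0,1,0],[-0.21,0.49,0],[0,0,0],[0,0,-0.5],[0,0,-0.6],[0,0,-0.6],[0,0,-0.4],[0,0,-0.26],[0,0,-0.2],[0,0,0]]' --angular '[[0,0,-0.21],[0,0,-0.21],[0,0,-0.21],[0,0,-0.21],[0,0,-0.21],[0,0,-0.21],[0,0,-0.21],[0,0,-0.21],[0,0,-0.21],[0,0,-0.21],[0,0,-0.21],[0,0,0],[0,0,0],[0,0,0],[0,0,0],[0,0,0],[0,0,0],[0,0,0],[0,0,0]]' --jaw '[1,1,1,1,1,1,1,1,1,1,1,1,1,1,1,1,1,1,1]'

```text
time: 26.25
tool_pos: [469.7, 115.5, 1.0]
tcp_rot: [-180.0, 0.0, 78.2]
ft_force: [-1.1, -0.0, 0.1]
finger_gap: 85.2
grip_force: 0.0
```

Call:
apply_moves --travel '[[0,0,0],[0,0,0],[0,0,0],[0,0,0],[0,0,0],[0,0,0],[0,0,0],[0,0,0],[0,0,0],[0,0,0]]' --angular '[[0,0,0],[0,0,0],[0,0,0],[0,0,0],[0,0,0],[0,0,0],[0,0,0],[0,0,0],[0,0,0],[0,0,0]]' --jaw '[0.8,0.7,0.6,0.54,0.5,0.46,0.42,0.38,0.34,0.32]' --force 20

```text
time: 27.5
tool_pos: [469.6, 115.6, 1.4]
tcp_rot: [-180.0, -0.0, 78.2]
ft_force: [-2.8, 0.6, 5.8]
finger_gap: 38.6
grip_force: 19.8
```

```bash
python3 -c "
from h import *
b=snap('top')['color'][:,:,::-1];a=snap('scene')['color'][:,:,::-1]
R=lambda i,w,h:cv2.resize(i,(w,h),interpolation=cv2.INTER_CUBIC)
cv2.imwrite('pics/g8.png',np.hstack([R(a[150:240,215:325],550,450),R(b[180:240,395:450],248,270)]) if 0 else np.hstack([R(a[150:240,215:325],440,360),R(b[180:240,395:450],330,360)]))
s=r.sense();print(s['tool_pos'],s['tcp_rot'],s['finger_gap'])"
```

```text
[469.61818997 115.63548802   1.38123168] [-1.79968645e+02 -4.77515182e-04  7.81569814e+01] 38.68745716805874
```

View pics/g8.png

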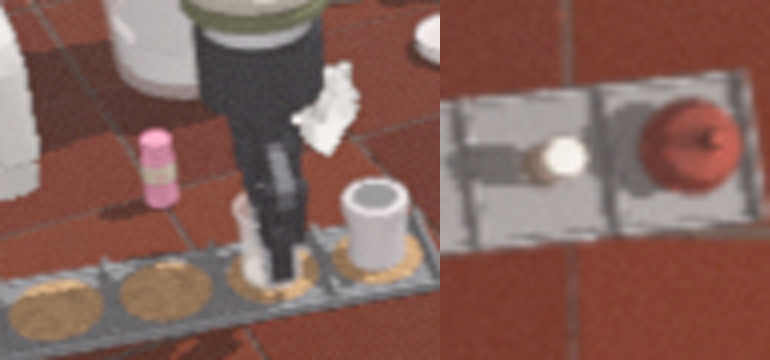

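The bulb and vial stand mid-compartment, at about (695,145) and (560,158). The beaker is gripped on its body (gap 38.6 mm). Lift and carry it.

Call:
apply_moves --travel '[[0,0,0.1],[0,0,0.4],[0,0,0.5],[0,0,0.6],[0,0,0.4],[0,-0.4,0],[0,-0.9,0],[0,-1,0],[0,-1,0],[0,-1,0],[0,-1,0],[0,-1,0],[0,-1,0],[0,-0.7,0],[0,-0.3,0],[0,0,0],[0,0,0],[0,0,0]]' --angular '[[0,0,0],[0,0,0],[0,0,0],[0,0,0],[0,0,0],[0,0,0.23],[0,0,0.23],[0,0,0.23],[0,0,0.23],[0,0,0.23],[0,0,0.23],[0,0,0.23],[0,0,0.23],[0,0,0.23],[0,0,0.23],[0,0,0],[0,0,0],[0,0,0]]' --jaw '[0.32,0.32,0.32,0.32,0.32,0.32,0.32,0.32,0.32,0.32,0.32,0.32,0.32,0.32,0.32,0.32,0.32,0.32]'

```text
time: 29.85
tool_pos: [469.9, -215.7, 81.3]
tcp_rot: [-180.0, -0.0, 96.6]
ft_force: [-0.0, 0.3, -0.4]
finger_gap: 38.7
grip_force: 20.1
```

Call:
apply_moves --travel '[[0,0,-0.4],[0,0,-0.4],[0,0,-0.4],[0,0,-0.4],[0,0,-0.2],[0,0,-0.14],[0,0,-0.1],[0,0,0],[0,0,0],[0,0,0],[0,0,0],[0,0,0],[0,0,0],[0,0,0.3],[0,0,0.6],[0,0,0.8],[0,0,0.8]]' --angular '[[0,0,0],[0,0,0],[0,0,0],[0,0,0],[0,0,0],[0,0,0],[0,0,0],[0,0,0],[0,0,0],[0,0,0],[0,0,0],[0,0,0],[0,0,0],[0,0,0],[0,0,0],[0,0,0],[0,0,0]]' --jaw '[0.32,0.32,0.32,0.32,0.32,0.32,0.32,0.32,0.5,0.6,0.7,0.85,1,1,1,1,1]'

```text
time: 31.98
tool_pos: [469.9, -216.5, 101.4]
tcp_rot: [180.0, 0.0, 96.6]
ft_force: [0.4, 1.2, 0.0]
finger_gap: 85.4
grip_force: 0.0
```

Call:
apply_moves --travel '[[0,0.4,0],[0,1,0],[0,1,0],[0,1,0],[0,1,0],[0,1,0],[-0.2,0.85,0],[-0.15,0.4,0],[0,0,0],[0,0,-0.5],[0,0,-0.6],[0,0,-0.5],[0,0,-0.33],[0,0,-0.2],[0,0,0]]' --angular '[[0,0,-0.29],[0,0,-0.29],[0,0,-0.29],[0,0,-0.29],[0,0,-0.29],[0,0,-0.29],[0,0,-0.29],[0,0,-0.28],[0,0,0],[0,0,0],[0,0,0],[0,0,0],[0,0,0],[0,0,0],[0,0,0]]' --jaw '[1,1,1,1,1,1,1,1,1,1,1,1,1,1,1]'

```text
time: 33.85
tool_pos: [455.7, 49.3, 14.2]
tcp_rot: [-180.0, 0.0, 78.1]
ft_force: [0.0, 0.4, 0.0]
finger_gap: 85.4
grip_force: 0.0
```

Call:
apply_moves --travel '[[0,0,0],[0,0,0],[0,0,0],[0,0,0],[0,0,0],[0,0,0],[0,0,0],[0,0,0],[0,0,0],[0,0,0]]' --angular '[[0,0,0],[0,0,0],[0,0,0],[0,0,0],[0,0,0],[0,0,0],[0,0,0],[0,0,0],[0,0,0],[0,0,0]]' --jaw '[0.8,0.7,0.6,0.55,0.5,0.46,0.42,0.38,0.34,0.34]' --force 25

```text
time: 35.1
tool_pos: [456.0, 49.5, 14.6]
tcp_rot: [180.0, -0.0, 78.1]
ft_force: [0.8, -0.2, 4.5]
finger_gap: 38.7
grip_force: 25.0
```

```bash
python3 -c "
from h import *
b=snap('top')['color'][:,:,::-1];a=snap('scene')['color'][:,:,::-1]
R=lambda i,w,h:cv2.resize(i,(w,h),interpolation=cv2.INTER_CUBIC)
cv2.imwrite('pics/g9.png',np.hstack([R(a[150:240,245:335],360,360),R(b[180:240,375:450],430,344)[:, :] if 0 else R(b[180:240,375:450],430,360)]))
s=r.sense();print(s['tool_pos'],s['tcp_rot'],s['finger_gap'])"
```

```text
[455.97757728  49.55792886  14.54646783] [ 1.79987777e+02 -4.08075889e-03  7.80752700e+01] 38.516704758845876
```

View pics/g9.png

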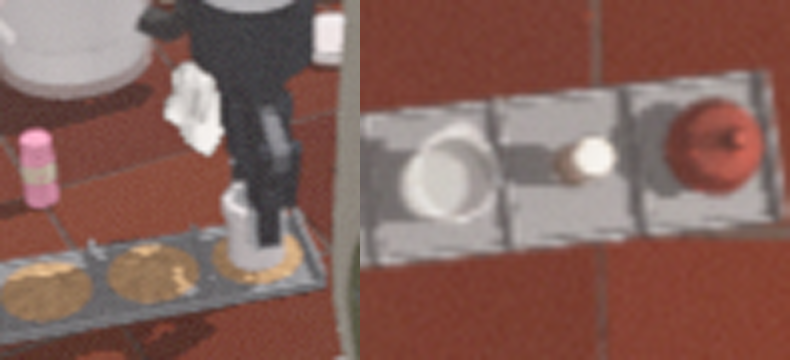

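The beaker stands in the third compartment, at about (445,175). The jar is gripped, with the finger at about (268,215). Carry and place it.

Call:
apply_moves --travel '[[0,0,0.1],[0,0,0.4],[0,0,0.5],[0,0,0.6],[0,0,0.4],[0.07,-0.4,0],[0.1,-0.8,0],[0,-0.8,0],[0,-0.8,0],[0,-0.8,0],[0,-0.7,0],[0,-0.45,0],[0,-0.2,0],[0,0,0],[0,0,0]]' --angular '[[0,0,0],[0,0,0],[0,0,0],[0,0,0],[0,0,0],[0,0,0.29],[0,0,0.29],[0,0,0.29],[0,0,0.29],[0,0,0.29],[0,0,0.29],[0,0,0.29],[0,0,0.28],[0,0,0],[0,0,0]]' --jaw '[0.34,0.34,0.34,0.34,0.34,0.34,0.34,0.34,0.34,0.34,0.34,0.34,0.34,0.34,0.34]'

```text
time: 37.08
tool_pos: [462.6, -148.1, 94.5]
tcp_rot: [-180.0, -0.0, 96.5]
ft_force: [1.0, -0.4, -0.2]
finger_gap: 38.5
grip_force: 25.3
```

Call:
apply_moves --travel '[[0,0,-0.4],[0,0,-0.4],[0,0,-0.4],[0,0,-0.4],[0,0,-0.2],[0,0,-0.14],[0,0,-0.1],[0,0,0],[0,0,0],[0,0,0],[0,0,0],[0,0,0],[0,0,0],[0,0,0.3],[0,0,0.6],[0,0,0.8],[0,0,0.8],[0,0.7,0],[0,1,0],[0,1,0]]' --angular '[[0,0,0],[0,0,0],[0,0,0],[0,0,0],[0,0,0],[0,0,0],[0,0,0],[0,0,0],[0,0,0],[0,0,0],[0,0,0],[0,0,0],[0,0,0],[0,0,0],[0,0,0],[0,0,0],[0,0,0],[0,0,0],[0,0,0],[0,0,0]]' --jaw '[0.34,0.34,0.34,0.34,0.34,0.34,0.34,0.34,0.5,0.6,0.7,0.85,1,1,1,1,1,1,1,1]'

```text
time: 39.58
tool_pos: [462.9, -39.6, 114.0]
tcp_rot: [179.9, 0.0, 96.5]
ft_force: [-0.1, -0.3, -0.4]
finger_gap: 85.5
grip_force: 0.0
```

Call:
apply_moves --travel '[[0,1,0],[0,1,0],[0,0.5,0],[0,0,0],[0,0,0]]' --angular '[[0,0,0],[0,0,0],[0,0,0],[0,0,0],[0,0,0]]' --jaw '[1,1,1,1,1]'

```text
time: 40.2
tool_pos: [462.8, 59.0, 113.3]
tcp_rot: [180.0, 0.0, 96.6]
ft_force: [-0.2, 0.3, 0.4]
finger_gap: 85.4
grip_force: 0.0
```

```bash
python3 -c "
from h import *
b=snap('top')['color'][:,:,::-1]
cv2.imwrite('pics/g10.png',cv2.resize(b[180:240,330:460],(780,360),interpolation=cv2.INTER_CUBIC))"
```

```text
(no output)
```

View pics/g10.png

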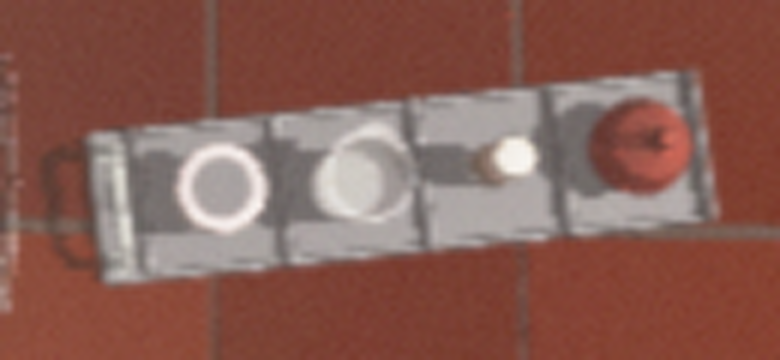

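All four stand upright. From the bow: jar (222,187), beaker (365,173), vial (515,157) and bulb (655,138). I'll check positions in the rack frame, then hand in.

```bash
python3 -c "
from h import *
s=snap('top')
a=np.radians(6.5);c=np.array([475,-246.5]);ok=True
for x,y,z,k in[(222,187,52,102),(365,173,59,34),(515,157,56,-34),(655,138,72,-102)]:
    d=p2w(s,(x+.5)/6-.5+330,(y+.5)/6-.5+180,z)[:2]-c
    e=np.array([d@[np.cos(a),np.sin(a)],d@[-np.sin(a),np.cos(a)]-k]);print(e.round(1));ok&=abs(e).max()<15
print(r.hand_in() if ok else 'CHECK')"
```

```text
[ 0.7 -0. ]
[-0.3  2.9]
[0.2 0.4]
[0.9 8.4]
the job is handed in; nothing more can be done
None
```

All four things are in the empty rack in reverse order (from the bow: jar, beaker, vial, bulb), upright, let go and, by the top camera, within 9 mm of their compartment centres; the job is handed in at about 40 s, with no verdict shown.

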